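Weigh the drying basket on the sprung-hook balance

TASK

Pick up the drying basket by its tab and hang it by its eye in the bend of the balance's sprung hook, easing the weight over so gently that, when you let go, the hook neither drops nor springs back. Let go, wait until basket and hook have come to rest, and only then press the key on the indicator console fully down and let it up again. Leave the basket hanging there and do not disturb the jar, the beaker or the spatula.

Things in the scene. Friction and masses are not known exactly. Their poses are not given: they have to be found in the camera images.
- basket: Loose steel drying basket, 0.16 to 0.46 kg (unknown), white ceramic sample fixed in it. Dish 80 mm across, 36 mm high; wire bail up to an upright wire eye; flat grip tab on top; 173 mm high in all. Origin: centre of the underside; z up; x points through the eye (eye and bail lie in the y-z plane). The same shape turned half a turn. Stands on the bench at the start.
- tab (a point): Grip point in the basket's tab, 155 mm above the basket's origin. The tab is an upright plate 10 mm thick (basket y), 22 mm wide (basket x), 133 to 173 mm above the origin: grip its 10 mm from above, fingertips staying above the eye's wire (its top is at 133.5 mm).
- eye_crown (a point): Underside of the top of the basket's eye, 128.5 mm above the basket's origin: this point bears on the hook. The eye is of 5 mm wire; its opening is 34 mm high (94.5 to 128.5 mm above the origin), about 31 mm wide at mid-height, narrowing to a blunt peak at the top.
- stand: Fixed white balance stand. Base plate 18 mm thick, 150 mm wide, from -65 to +135 mm along its x; column 36 mm wide, top 262 mm above the bench, front face at x = +79 mm. Origin: on the bench right under the hook's seat; x runs level from the hook's seat to the column, so the hook points along -x, towards the robot; z up.
- hook_seat (a point): Top of the hook's 8 mm round bar at the bottom of its V bend, 235 mm above the bench when unloaded; moves down with the hook. Axes as the stand's. The bar's underside here is 9 mm lower. The bar climbs about 30 degrees both ways: along -x to the free tip, along +x to a level part (30 to 61 mm away, top 16 mm higher) that ends in the slide block on the column.
- console: Fixed cream indicator console, a box 120 (x) by 170 (y) by 50 mm high with a dark display; origin: centre of its underside. It carries one round key, 25 mm from its centre towards its -x side.
- key_top (a point): Centre of the top of the key, a black round push key 28 mm across in a grey collar on top of the console; about 72 mm above the bench when up.
- key (a joint): How far the key is pressed, m: 0 up, 0.006 fully down (takes 5 N, starts to move at 1.5 N). It springs up by itself.
- jar: Bystander: amber glass jar with a white cap, 56 mm across, 75 mm high, standing beyond the work. Origin: centre of its underside.
- beaker: Bystander: glass beaker, 64 mm across, 80 mm high, standing beyond the work. Origin: centre of its underside.
- spatula: Bystander: steel spatula 180 mm long, lying flat on the bench between robot and balance.
- hook_tip (a point): Centre of the rounded free end (radius 4 mm) of the hook, 26 mm from the seat along -x and 12 mm above it; its top is 16 mm above the seat. To thread the eye on, carry the eye's crown about 22 mm above the seat's height and move along +x from beyond the tip, then lower.
- hook (a joint): How far the hook has dipped, m; 0 unloaded, bottom stop 0.075. Spring 80 N per metre: the basket's weight dips it 20 to 56 mm, according to its mass. Lightly damped: it bobs for a second or two when let go out of balance; letting go more than about 5 mm (0.4 N) out of balance is too rough.
Things that resemble listed ones, but are neither listed nor needed, are in the scene too. What is shaped like the console but yellow is not meant.

How it is judged:
On the way, in this order (a step that is already met when the one before it is completed fails the run):
1. the basket hangs by its eye in the hook's bend, let go and at rest (distance between eye_crown and hook_seat below 0.012 m and value of joint hook above 0.012 m and contact force between the fingers and basket below 0.05 N and angle between basket's own z axis and vertical below 0.15 rad and velocity of joint hook between -0.008 and 0.008 m/s and linear speed of basket below 0.02 m/s), for 0.4 s.
2. the console's key is pressed fully down while the basket hangs at rest (value of joint key above 0.0045 m and distance between eye_crown and hook_seat below 0.012 m and value of joint hook above 0.012 m and contact force between the fingers and basket below 0.05 N and angle between basket's own z axis and vertical below 0.15 rad and velocity of joint hook between -0.012 and 0.012 m/s and linear speed of basket below 0.03 m/s), for 0.05 s.
At the end, for the whole second after the job is handed in: The basket hangs upright (within 0.15 rad) and at rest (under 30 mm/s) with its eye's crown within 12 mm of the hook's seat, the hook dipped by its weight, let go, and the key is up again after having been pressed (distance between eye_crown and hook_seat below 0.012 m and value of joint hook above 0.012 m and contact force between the fingers and basket below 0.05 N and angle between basket's own z axis and vertical below 0.15 rad and velocity of joint hook between -0.012 and 0.012 m/s and linear speed of basket below 0.03 m/s and value of joint key below 0.0015 m); the robot touches nothing.
It fails at once if the hook drops or springs back faster than 80 mm/s (velocity of joint hook above 0.08 m/s or velocity of joint hook below -0.08 m/s).
It fails at once if the hook is pulled down nearly to its bottom stop (past 68 mm) (value of joint hook above 0.068 m).
It fails at once if the basket bears on the balance with more than 12 N (contact force between basket and stand above 12 N).
It fails at once if the key is pressed before the basket hangs free and at rest (value of joint key above 0.003 m and not (distance between eye_crown and hook_seat below 0.012 m and value of joint hook above 0.012 m and contact force between the fingers and basket below 0.05 N and angle between basket's own z axis and vertical below 0.15 rad and velocity of joint hook between -0.02 and 0.02 m/s and linear speed of basket below 0.05 m/s)).
It fails at once if the jar, the beaker or the spatula is disturbed (moved 25 mm or tipped) (distance of any of jar, beaker, spatula from where it was at the start of the episode above 0.025 m or angle between any of jar, beaker's own z axis and vertical above 0.3 rad).
It also fails if it takes over 72 s, if anything falls off the work surface, if the arm or the gripper's body presses on something with over 40 N, if the wrist force passes 120 N, or if a joint passes its speed limit or range.

ROBOT

A 6-joint arm with a two-finger parallel gripper is mounted at the origin on the work surface. World frame = base frame: x ahead of the robot, y to its left, z up, the work surface at z = 0. Lengths are in m, angles in rad, forces in N, time in s.
With the tool pointing down it reaches from about 0.25 to 0.775 m from the base axis. Payload 4 kg.
Tool frame: the origin (TCP) lies midway between the tips of the shut fingers; the grasp point (between the pads) lies 19 mm behind it; z points along the fingers, y is the line along which they close (so a half turn about z gives the same grasp; the last joint's range is limited). The gripper opens to 94 mm and grips with 3 to 60 N. Pads are 16 mm wide; open, the fingers measure 119 mm over their backs; the gripper's body (75 mm by 177 mm) begins 78 mm behind the grasp point.
Start: joints at [1.044, 0.087, 1.371, -0, 1.684, -0.103], TCP at [0.226, 0.501, 0.206] pointing down, gripper open.
Joint ranges: [-3.1, 3.1], [-0.76, 2.03], [0.27, 2.55], [-1.08, 4.22], [0.17, 2.65], [-2.57, 2.57]. Speed limits (rad/s): [2.79, 2.79, 3.14, 3.14, 3.14, 3.14].

INTERFACE

Orientations are given as [roll, pitch, yaw] about the fixed x, y, z axes, in that order (R = Rz(yaw) Ry(pitch) Rx(roll)).
In Python, from bench import robot gives the robot as it stands.
- The arm moves only by the tool servo_tool, never from a script. Its argument "moves" is a list of rows, each a list of 5 numbers: the shift along the tool's x, y, z in units of 25 mm (1.0 is 25 mm), then the turn about the tool's z in units of 6 degrees (1.0 is 6 degrees), then the closure, from 0 (fully open) to 1 (shut). In form: [[dx, dy, dz, yaw, gripper], ...]. A call has 1 to 10 rows; each row is the pose to reach, as a shift and turn from the pose commanded when the call began, along the tool's axes at that moment; what a row does not reach only later rows make up. A row lasts 1/12 s, in which the tool goes at most 41.7 mm and 7.16 degrees, less where a joint would pass 70% of its speed; a pose out of reach is approached as far as the arm can. A call with a gripper value outside its range is refused whole. The fingers move at their own pace and stop on an object; the grip force is fixed at half the most. Time passes only in rows, so rows that repeat a pose let the fingers close. It gives the time, the measured TCP pose, the force, the opening and the grip force at its end, in the units of the state.
- robot.get_obs(): the state, without advancing time (a new reading comes with each control period).
- robot.snapshot(name): name is "side" or "top" or "wrist"; returns a dict with "image" (420x560x3 uint8, blue, green, red), "fx", "fy", "cx", "cy" (pixels), "eye" and "orientation" of the camera in the world; the wrist camera has in their place "T_tool_cam" (4x4, takes a point from camera to tool coordinates, whose origin is the TCP and whose axes are the flange's). Camera axes: x right, y down, z forward; pixel columns grow to the right and rows downward; lengths in m; the calibration is good to about 2 mm. The wrist camera is an equidistant fisheye: a pixel r from the principal point sees the ray r / f radians off the axis. A picture is of the moment at which its call begins: read the wrist's pose just before it. There is no depth.
- robot.close_job(): hands the job in; it is judged then, once.
The state is a dict: "time": time; "joint_positions": joint angles; "qvel": joint speeds; "joint_torque": joint torques, N m; "tool_pos": TCP position; "ee_rot": TCP orientation; "wrist_force": force on the tool from outside, world axes, zero at the start; "wrist_torque": the same for the moment, N m; "width": finger opening in m; "finger_force": force on a finger pad.
Only numpy, scipy, OpenCV 4.12 (cv2) and the standard library are available. Lean on these libraries where they do the work, as an engineer would, in place of code of your own. Each camera call takes 0.05 s, during which the arm holds its last target. There are 200 camera calls.

## Working session

There is one attempt and no reset: what is moved stays moved. The work goes in short steps, Python scripts to look and compute and a tool call to move; the robot and the scene stay as the last step left them, time stands still between calls to the robot, and variables do not carry over. Pictures are saved under pics/ and viewed, at most 13 in all, crops included, and the job is handed in when it is done.

Besides the shell and the picture viewer there is one more tool, called by a JSON object that holds its "fn" and its "kwargs", one argument or row to a line. servo_tool: Moves the arm, as the interface text tells. Its arguments: {"type":"object","properties":{"moves":{"type":"array"}},"required":["moves"]}

```bash
mkdir -p pics; cat > h.py <<'E'
import numpy as np, cv2
from scipy.spatial.transform import Rotation as R
from bench import robot
def snap(n,f):
    s=robot.snapshot(n); cv2.imwrite('pics/'+f,s['image']); return s
E
python3 - <<'E'
from h import *
import pickle
o=robot.get_obs();print(o)
d={}
for n in('side','top','wrist'):
    s=snap(n,n+'0.png');d[n]=s
    print({k:v for k,v in s.items() if k!='image'})
d['obs']=o
pickle.dump(d,open('s0.pkl','wb'))
E
```

```text
{'time': 0.0, 'joint_positions': array([ 1.04390367e+00,  8.79217829e-02,  1.37221355e+00,  3.43162311e-06,
        1.68360081e+00, -1.03063214e-01]), 'qvel': array([ 1.97383893e-03, -7.40170878e-04,  8.34031315e-05,  2.58936399e-04,
       -8.56685099e-04,  1.30247638e-04]), 'joint_torque': array([-5.49281776e-04, -3.40175843e+01, -3.02426147e+01,  7.16982409e-02,
        3.27607873e-02, -1.10766680e-04]), 'tool_pos': array([0.22590206, 0.50087516, 0.20434298]), 'ee_rot': array([-3.13946089e+00, -2.23916388e-04,  2.71776335e+00]), 'wrist_force': array([-0.13275344,  0.7881247 ,  0.5293699 ]), 'wrist_torque': array([ 0.03394136, -0.02785911, -0.0068381 ]), 'finger_force': 0.0, 'width': 0.0937601997121377}
{'fx': 527.5091420289932, 'fy': 527.5091420289932, 'cx': 278.41537742706277, 'cy': 207.17009540533007, 'eye': array([-0.23870405,  0.9685074 ,  0.87432681]), 'orientation': array([-2.12866028, -0.01123947, -2.45329138])}
{'fx': 463.84087662831763, 'fy': 463.84087662831763, 'cx': 279.50391816140507, 'cy': 211.41700045340073, 'eye': array([0.22978986, 0.10422087, 1.37097917]), 'orientation': array([-2.92133951, -0.00574278, -1.54962118])}
{'fx': 325.19226210127806, 'fy': 325.19226210127806, 'cx': 283.22530694759314, 'cy': 214.06317152154534, 'T_tool_cam': array([[-8.01709552e-04, -9.72471243e-01, -2.33021541e-01,
         6.75947643e-02],
       [ 9.99999675e-01, -7.60416274e-04, -2.67041117e-04,
         1.22398263e-03],
       [ 8.24964345e-05, -2.33021680e-01,  9.72471537e-01,
        -1.78778404e-01],
       [ 0.00000000e+00,  0.00000000e+00,  0.00000000e+00,
         1.00000000e+00]])}
```

View pics/side0.png

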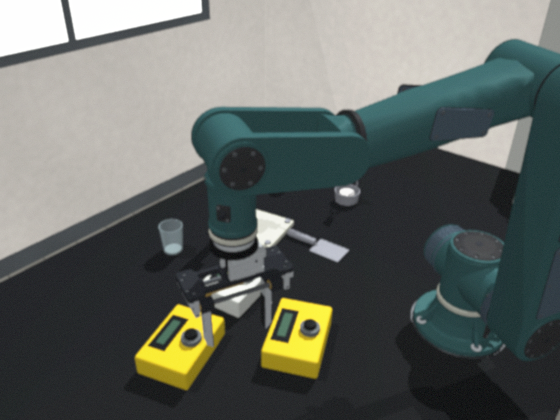

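View pics/top0.png

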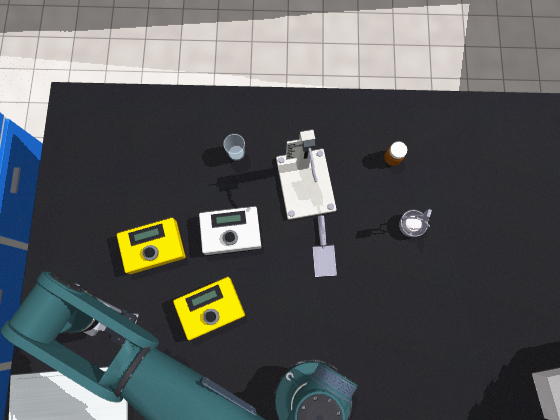

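The top view shows the basket at about (414,224), with its tab leaning to (429,213). The stand is at (306,184) with its column top at (307,138). There are three consoles: the cream one at (230,230), which is the one meant, and yellow ones at (151,246) and (210,308), which are not. The beaker, jar and spatula are at (235,148), (397,154) and (324,250). In the side view the arm hides the hook. I'll measure from the top view first.

```bash
cat >> h.py <<'E'
def ray(s,u,v):
    d=R.from_euler('xyz',s['orientation']).apply([(u-s['cx'])/s['fx'],(v-s['cy'])/s['fy'],1.]); return s['eye'],d
def wray(s,o,u,v):
    T=s['T_tool_cam'];x,y=u-s['cx'],v-s['cy'];r=np.hypot(x,y)+1e-9;t=r/s['fx']
    d=np.array([x/r*np.sin(t),y/r*np.sin(t),np.cos(t)]);W=R.from_euler('xyz',o['ee_rot'])
    return o['tool_pos']+W.apply(T[:3,3]),W.apply(T[:3,:3]@d)
def onz(e,d,z): return e+d*(z-e[2])/d[2]
def proj(s,p):
    c=R.from_euler('xyz',s['orientation']).inv().apply(np.array(p)-s['eye']);return s['fx']*c[0]/c[2]+s['cx'],s['fy']*c[1]/c[2]+s['cy']
def wproj(s,o,p):
    T=s['T_tool_cam'];t=R.from_euler('xyz',o['ee_rot']).inv().apply(np.array(p)-o['tool_pos']);c=T[:3,:3].T@(t-T[:3,3])
    a=np.arctan2(np.hypot(c[0],c[1]),c[2]);k=s['fx']*a/np.hypot(c[0],c[1]);return c[0]*k+s['cx'],c[1]*k+s['cy']
def tri(a,b):
    A=[];B=[]
    for e,d in(a,b):
        d=d/np.linalg.norm(d);P=np.eye(3)-np.outer(d,d);A.append(P);B.append(P@e)
    p=np.linalg.solve(sum(A),sum(B));return p,[np.linalg.norm(P@(p-e)) for P,(e,d) in zip(A,(a,b))]
E
python3 - <<'E'
from h import *
import pickle
d=pickle.load(open('s0.pkl','rb'));s=d['top'];im=s['image']
for n,u,v,z in[('key',230,238,.072),('jar cap',399,150,.075),('beaker rim',234,142,.08),('spat blade',324,262,0.002),('spat end',321,215,.002),('dish top',414,223,.036),('tab top',429,213,.173),('col top',307,137,.262)]:
    print(n,onz(*ray(s,u,v),z).round(4))
hsv=cv2.cvtColor(im,cv2.COLOR_BGR2HSV)
for n,(x0,y0,x1,y1),z in[('console',(190,200,270,260),.05),('base',(270,140,345,225),.018)]:
    m=((hsv[...,2]>140)&(hsv[...,1]<60)).astype(np.uint8)*0+((hsv[...,2]>140)&(hsv[...,1]<60))
    k=np.zeros(m.shape,np.uint8);k[y0:y1,x0:x1]=m[y0:y1,x0:x1]
    c=max(cv2.findContours(k,0,2)[0],key=cv2.contourArea);b=cv2.boxPoints(cv2.minAreaRect(c))
    print(n,b.round(1).tolist());W=np.array([onz(*ray(s,*p),z) for p in b]);print(W.round(4),W.mean(0).round(4),[np.linalg.norm(W[i]-W[i-1]).round(3) for i in range(4)])
a=im[85:285,200:450];a=cv2.resize(a,None,fx=3.2,fy=3,interpolation=cv2.INTER_CUBIC);cv2.imwrite('pics/topcrop.png',a[:600,:800])
E
```

```text
key [0.4404 0.2414 0.072 ]
jar cap [ 0.7139 -0.2462  0.075 ]
beaker rim [0.7257 0.2415 0.08  ]
spat blade [ 0.3862 -0.0318  0.002 ]
spat end [ 0.5281 -0.0227  0.002 ]
dish top [ 0.5028 -0.2929  0.036 ]
tab top [ 0.5027 -0.2931  0.173 ]
col top [0.6736 0.0373 0.262 ]
console [[198.1999969482422, 211.89999389648438], [256.70001220703125, 206.10000610351562], [260.70001220703125, 246.89999389648438], [202.1999969482422, 252.6999969482422]]
[[0.5189 0.3399 0.05  ]
 [0.5399 0.17   0.05  ]
 [0.42   0.1547 0.05  ]
 [0.3998 0.3214 0.05  ]] [0.4697 0.2465 0.05  ] [np.float64(0.12), np.float64(0.171), np.float64(0.121), np.float64(0.168)]
base [[275.20001220703125, 154.39999389648438], [323.8999938964844, 145.1999969482422], [336.1000061035156, 210.0], [287.3999938964844, 219.1999969482422]]
[[ 0.7121  0.1199  0.018 ]
 [ 0.7455 -0.0298  0.018 ]
 [ 0.5409 -0.0665  0.018 ]
 [ 0.5095  0.0788  0.018 ]] [0.627  0.0256 0.018 ] [np.float64(0.207), np.float64(0.153), np.float64(0.208), np.float64(0.149)]
```

View pics/topcrop.png

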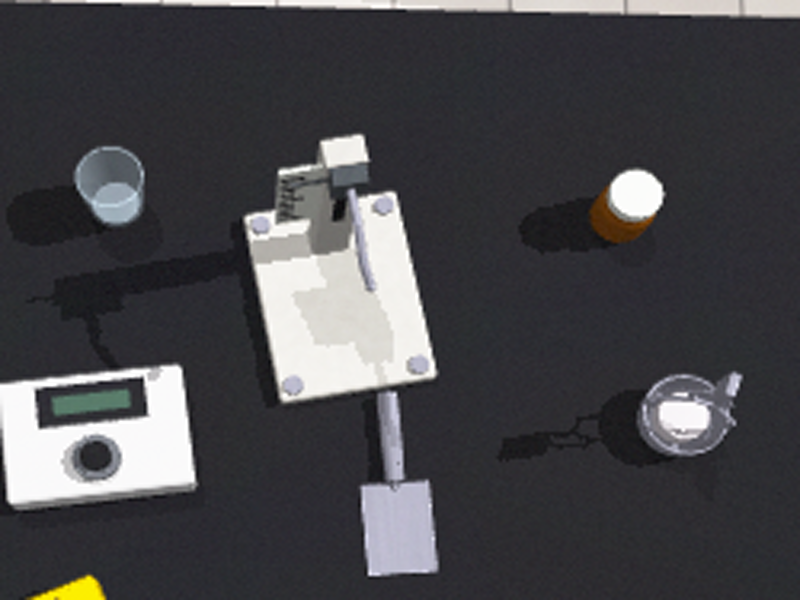

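The crop confirms a single cream console with its key at crop (95,458), plus the stand with the hook bar running from crop (352,190) to (372,290), and the basket at (685,415). Next I'll work out the move to a spot above the basket.

```bash
cat >> h.py <<'E'
def shift(p,yaw=None):
    o=robot.get_obs();W=R.from_euler('xyz',o['ee_rot']);d=W.inv().apply(np.array(p)-o['tool_pos'])/.025
    t=0 if yaw is None else (-( (yaw-o['ee_rot'][2]+np.pi/2)%np.pi-np.pi/2))/np.radians(6)
    print('t',round(o['time'],2),'pos',o['tool_pos'].round(4),'yaw',o['ee_rot'][2].round(3),'q6',o['joint_positions'][5].round(2),'->',d.round(3),'turn',round(t,3),'F',o['wrist_force'].round(2),'w',round(o['width'],4))
E
python3 -c "
from h import *
shift([.45,-.25,.30],0)"
```

```text
t 0.15 pos [0.226  0.501  0.2046] yaw 2.718 q6 -0.1 -> [-20.522 -23.702  -3.781] turn -4.047 F [ 0.19  0.35 -0.56] w 0.0941
```

{"fn": "servo_tool", "kwargs": {
  "moves": [
    [-1,-1.15,-1.0,0,0],
    [-2,-2.3,-2,0,0],
    [-3,-3.45,-3,0,0],
    [-4,-4.6,-3.8,0,0],
    [-5,-5.75,-3.8,0,0],
    [-6,-6.9,-3.8,0,0],
    [-7,-8.05,-3.8,0,0],
    [-8,-9.2,-3.8,0,0],
    [-9,-10.35,-3.8,0,0],
    [-10,-11.5,-3.8,0,0]
  ]
}}

```text
time: 0.98
tool_pos: [0.3357, 0.1347, 0.3004]
ee_rot: [3.141, 0.0, 2.718]
wrist_force: [0.9, 0.1, 0.2]
width: 0.0939
finger_force: 0.0
```

{"fn": "servo_tool", "kwargs": {
  "moves": [
    [-1,-1.15,0,0,0],
    [-2,-2.3,0,0,0],
    [-3,-3.45,0,0,0],
    [-4,-4.6,0,0,0],
    [-5,-5.75,0,0,0],
    [-6,-6.9,0,0,0],
    [-7,-8.05,0,0,0],
    [-8,-9.2,0,0,0],
    [-9,-10.35,0,0,0],
    [-10.2,-11.8,0,0,0]
  ]
}}

```text
time: 1.82
tool_pos: [0.4456, -0.2337, 0.3003]
ee_rot: [3.141, -0.0, 2.718]
wrist_force: [0.5, -0.1, 0.9]
width: 0.0943
finger_force: 0.0
```

```bash
python3 - <<'E'
from h import *
import pickle
shift([.45,-.25,.30])
d={'obs':robot.get_obs()}
for n in('wrist','side','top'): d[n]=snap(n,n+'1.png')
pickle.dump(d,open('s1.pkl','wb'))
print('basket in side',proj(d['side'],[.503,-.293,.155]),'seat side',proj(d['side'],[.593,.019,.235]),'tip top',onz(*ray(d['top'],316.2,181.7),.251))
w=np.zeros((420,1120,3),np.uint8);w[:,:560]=d['wrist']['image'];w[:,560:]=d['side']['image']
cv2.imwrite('pics/both1.png',cv2.resize(w,(800,300),interpolation=cv2.INTER_AREA))
E
```

```text
t 1.82 pos [ 0.4456 -0.2337  0.3003] yaw 2.718 q6 -1.74 -> [-0.429 -0.523  0.01 ] turn 0 F [ 0.49 -0.09  0.87] w 0.0943
basket in side (np.float64(350.7009656080543), np.float64(157.06532724392568)) seat side (np.float64(261.04667087187636), np.float64(160.02129634979823)) tip top [0.55915813 0.01257544 0.251     ]
```

View pics/both1.png

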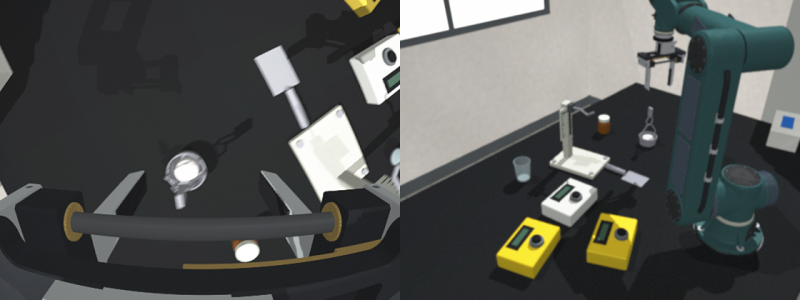

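The wrist view (left) shows the basket at about (185,175) between the fingers. The side view (right) now clearly shows the hook at (577,108) and the basket at (650,128). I'll enlarge these.

```bash
python3 - <<'E'
import pickle,cv2,numpy as np
d=pickle.load(open('s1.pkl','rb'))
f=lambda im,x,y,w,h,k:cv2.resize(im[y:y+h,x:x+w],None,fx=k,fy=k,interpolation=cv2.INTER_CUBIC)
a=f(d['side']['image'],215,130,80,60,5);b=f(d['side']['image'],310,145,80,60,5)
c=f(d['wrist']['image'],210,200,100,100,3);e=f(d['top']['image'],280,130,50,60,5);g=f(d['top']['image'],390,200,50,60,5)
o=np.zeros((600,800,3),np.uint8);o[:300,:400]=a;o[:300,400:]=b;o[300:,:300]=c;o[300:,300:550]=e;o[300:,550:]=g
cv2.imwrite('pics/crop1.png',o)
E
```

```text
(no output)
```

View pics/crop1.png

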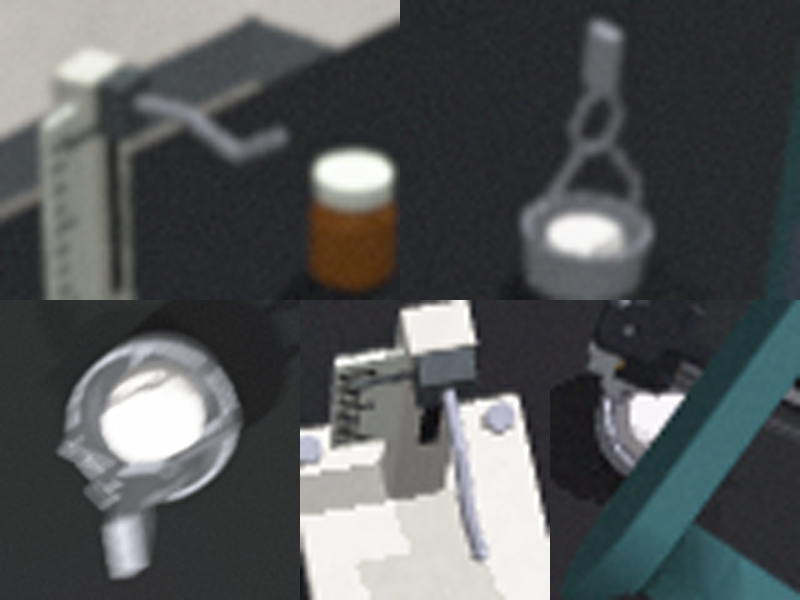

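Hook in the side crop: tip (283,135) and bend (238,155). Hook in the top crop: tip (480,553). The basket's bail feet, eye and tab are visible in both the side and wrist crops. Now I'll triangulate.

```bash
python3 - <<'E'
from h import *
import pickle
d=pickle.load(open('s1.pkl','rb'));o=d['obs'];S,T,W=d['side'],d['top'],d['wrist']
print('tip',tri(ray(S,271.3,157),ray(T,316.1,180.4)))
print('block end',tri(ray(S,242.8,150.2),ray(T,309.6,148.4)))
wc=lambda x,y:wray(W,o,210+x/3,200+(y-300)/3)
sc=lambda x,y:ray(S,310+(x-400)/5,145+y/5)
print('feet wrist',[onz(*wc(*p),.036).round(4) for p in((68,450),(235,430))])
print('feet side',[onz(*sc(*p),.036).round(4) for p in((553,198),(637,195))])
print('tab top wrist',[onz(*wc(*p),.173).round(4) for p in((110,577),(148,570))])
print('tabtop tri',tri(wc(128,572),sc(604,27)))
print('dish rim centre wrist',onz(*wc(152,422),.036).round(4))
h=cv2.cvtColor(S['image'],cv2.COLOR_BGR2GRAY)
# predicted eye points in side for candidate yaws
c=np.array([.503,-.293,0])
for y in range(0,180,20):
    v=np.array([-np.sin(np.radians(y)),np.cos(np.radians(y)),0])
    q=[proj(S,c+v*s+[0,0,z]) for s,z in((.0155,.111),(-.0155,.111),(.038,.036),(-.038,.036))]
    q2=[wproj(W,o,c+v*s+[0,0,z]) for s,z in((.0155,.111),(-.0155,.111),(.038,.036),(-.038,.036))]
    print(y,[((a-310)*5+400,(b-145)*5) for a,b in np.round(q,1)],[((a-210)*3,(b-200)*3+300) for a,b in np.round(q2,1)])
E
```

```text
tip (array([0.56238874, 0.0129097 , 0.25163799]), [np.float64(3.291200469591781e-05), np.float64(3.291200469586581e-05)])
block end (array([0.64779894, 0.03002921, 0.25054614]), [np.float64(0.0005180546508045743), np.float64(0.0005180546508047345)])
feet wrist [array([ 0.4999, -0.3377,  0.036 ]), array([ 0.5236, -0.2595,  0.036 ])]
feet side [array([ 0.5421, -0.3121,  0.036 ]), array([ 0.5028, -0.3509,  0.036 ])]
tab top wrist [array([ 0.5127, -0.3049,  0.173 ]), array([ 0.5155, -0.2914,  0.173 ])]
tabtop tri (array([ 0.51071986, -0.29861856,  0.17388114]), [np.float64(0.0023334751314223272), np.float64(0.0023334751314223567)])
dish rim centre wrist [ 0.5037 -0.294   0.036 ]
0 [(np.float64(584.0), np.float64(132.99999999999997)), (np.float64(611.0), np.float64(115.49999999999997)), (np.float64(554.4999999999999), np.float64(252.5)), (np.float64(620.0), np.float64(206.50000000000006))] [(np.float64(176.09999999999997), np.float64(462.59999999999997)), (np.float64(107.40000000000003), np.float64(491.40000000000003)), (np.float64(225.90000000000003), np.float64(388.5)), (np.float64(82.7
[... 3066 characters left out ...]
.float64(104.40000000000003), np.float64(467.09999999999997)), (np.float64(178.5), np.float64(486.90000000000003)), (np.float64(76.79999999999998), np.float64(399.0)), (np.float64(229.80000000000007), np.float64(440.40000000000003))]
160 [(np.float64(617.5), np.float64(118.49999999999994)), (np.float64(577.5), np.float64(130.0)), (np.float64(635.5000000000001), np.float64(214.50000000000003)), (np.float64(539.0), np.float64(244.00000000000006))] [(np.float64(103.79999999999998), np.float64(479.40000000000003)), (np.float64(179.40000000000003), np.float64(474.59999999999997)), (np.float64(75.0), np.float64(425.09999999999997)), (np.float64(232.80000000000007), np.float64(414.29999999999995))]
```

```bash
python3 -c "
from h import *
shift([.42,-.26,.22])"
```

```text
t 1.97 pos [ 0.4453 -0.2342  0.2983] yaw 2.714 q6 -1.74 -> [ 0.481 -1.361  3.131] turn 0 F [0.69 0.91 0.75] w 0.0939
```

{"fn": "servo_tool", "kwargs": {
  "moves": [
    [0.15,-0.45,1,0,0],
    [0.3,-0.9,2,0,0],
    [0.5,-1.35,3,0,0],
    [0.5,-1.35,3,0,0],
    [0.5,-1.35,3,0,0]
  ]
}}

```text
time: 2.38
tool_pos: [0.4195, -0.2562, 0.2246]
ee_rot: [3.14, -0.003, 2.718]
wrist_force: [-0.4, -0.5, -0.1]
width: 0.0935
finger_force: 0.0
```

```bash
python3 - <<'E'
from h import *
import pickle
d={'obs':robot.get_obs()}
for n in('wrist','side','top'): d[n]=robot.snapshot(n)
pickle.dump(d,open('s2.pkl','wb'));W,o=d['wrist'],d['obs']
u,v=map(int,wproj(W,o,[.503,-.293,.1]));x,y=u-50,v-50;print(o['tool_pos'],x,y)
a=cv2.resize(W['image'][y:y+100,x:x+100],None,fx=6,fy=6,interpolation=cv2.INTER_CUBIC)
cv2.imwrite('pics/w2.png',a)
E
```

```text
[ 0.41950132 -0.25616165  0.22463002] 232 244
```

View pics/w2.png

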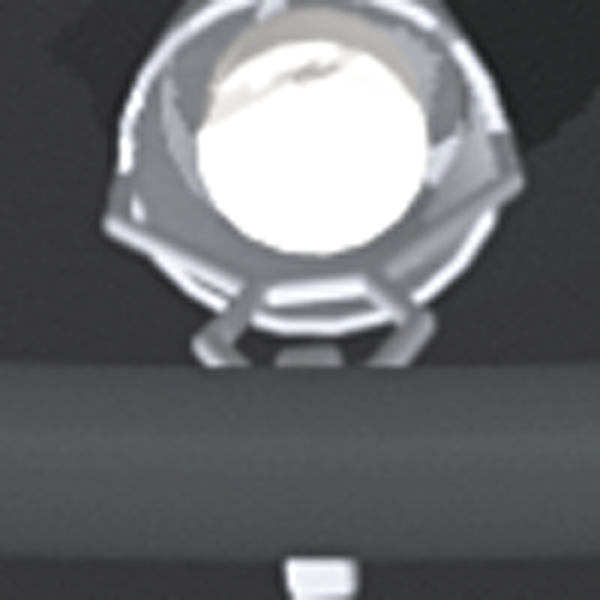

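The view is clear: bail corners at (108,220) and (518,180), eye bottom bar from (260,290) to (365,278), eye sides at (198,350) and (432,322). The tab emerges below the wire at about (320,575).

```bash
python3 - <<'E'
from h import *
import pickle
d=pickle.load(open('s2.pkl','rb'));o=d['obs'];W=d['wrist']
f=lambda x,y:wray(W,o,232+(x+.5)/6-.5,244+(y+.5)/6-.5)
for a,b,zs in(((108,220),(518,180),(.036,.045,.055)),((258,290),(366,278),(.085,.0945)),((198,350),(432,322),(.1,.111,.12))):
    for z in zs:
        p,q=onz(*f(*a),z),onz(*f(*b),z);v=p-q
        print(z,(p+q)[:2]/2,np.linalg.norm(v).round(4),'yaw of x deg',(np.degrees(np.arctan2(v[1],v[0]))-90)%180)
print('sample/dish',onz(*f(312,160),.036))
E
```

```text
0.036 [ 0.51134697 -0.29556949] 0.0851 yaw of x deg 161.78692572561803
0.045 [ 0.50761    -0.29390786] 0.083 yaw of x deg 161.786925725618
0.055 [ 0.50345782 -0.2920616 ] 0.0807 yaw of x deg 161.786925725618
0.085 [ 0.50611924 -0.29340885] 0.0197 yaw of x deg 162.79625779189723
0.0945 [ 0.50172386 -0.29144957] 0.0192 yaw of x deg 162.79625779189718
0.1 [ 0.5088687  -0.29416795] 0.0413 yaw of x deg 163.4457754472581
0.111 [ 0.50342823 -0.29175972] 0.0398 yaw of x deg 163.4457754472581
0.12 [ 0.49897693 -0.28978934] 0.0386 yaw of x deg 163.44577544725811
sample/dish [ 0.50281565 -0.29177354  0.036     ]
```

```bash
python3 -c "
from h import *
for i in range(3): shift([.503,-.2925,.140],2.836)"
```

```text
t 2.53 pos [ 0.4216 -0.2574  0.2281] yaw 2.719 q6 -1.81 -> [-3.529  0.058  3.541] turn -1.116 F [-0.59 -0.36  0.27] w 0.0942
t 2.53 pos [ 0.4216 -0.2574  0.2281] yaw 2.719 q6 -1.81 -> [-3.529  0.058  3.541] turn -1.116 F [-0.59 -0.36  0.27] w 0.0942
t 2.53 pos [ 0.4216 -0.2574  0.2281] yaw 2.719 q6 -1.81 -> [-3.529  0.058  3.541] turn -1.116 F [-0.59 -0.36  0.27] w 0.0942
```

{"fn": "servo_tool", "kwargs": {
  "moves": [
    [-1.2,0,0,-0.5,0],
    [-2.4,0,0,-1.1,0],
    [-3.5,0.05,0,-1.1,0],
    [-3.5,0.05,0,-1.1,0],
    [-3.5,0.05,0,-1.1,0],
    [-3.5,0.05,0.8,-1.1,0],
    [-3.5,0.05,1.6,-1.1,0],
    [-3.5,0.05,2.4,-1.1,0],
    [-3.5,0.05,2.8,-1.1,0],
    [-3.5,0.05,2.8,-1.1,0]
  ]
}}

```text
time: 3.37
tool_pos: [0.4992, -0.2913, 0.1538]
ee_rot: [3.14, -0.004, 2.833]
wrist_force: [0.7, 0.0, -0.4]
width: 0.0945
finger_force: 0.0
```

```bash
python3 - <<'E'
from h import *
import pickle
P=[]
for i in range(4):
    P.append(robot.get_obs()['tool_pos']); robot.snapshot('side')
print(np.mean(P,0),np.std(P,0));shift([.503,-.2925,.140],2.836)
E
```

```text
[ 0.50019225 -0.29211559  0.1559306 ] [0.00072557 0.00057494 0.00141829]
t 3.57 pos [ 0.5013 -0.293   0.1578] yaw 2.833 q6 -1.89 -> [-0.058  0.042  0.711] turn -0.029 F [ 0.93 -0.04  0.37] w 0.0939
```

{"fn": "servo_tool", "kwargs": {
  "moves": [
    [-0.1,0,0.3,0,0],
    [-0.1,0,0.6,0,0],
    [-0.1,0,0.64,0,0],
    [-0.1,0,0.64,0,0.5],
    [-0.1,0,0.64,0,1],
    [-0.1,0,0.64,0,1],
    [-0.1,0,0.64,0,1],
    [-0.1,0,0.64,0,1],
    [-0.1,0,0.64,0,1],
    [-0.1,0,0.64,0,1]
  ]
}}

```text
time: 4.4
tool_pos: [0.503, -0.2933, 0.1396]
ee_rot: [-3.142, 0.0, 2.833]
wrist_force: [0.7, 0.3, 0.3]
width: 0.0506
finger_force: 0.0
```

{"fn": "servo_tool", "kwargs": {
  "moves": [
    [0,0,0,0,1],
    [0,0,0,0,1],
    [0,0,0,0,1],
    [0,0,0,0,1],
    [0,0,0,0,1],
    [0,0,0,0,1],
    [0,0,0,0,1],
    [0,0,0,0,1],
    [0,0,0,0,1],
    [0,0,0,0,1]
  ]
}}

```text
time: 5.23
tool_pos: [0.503, -0.2932, 0.1394]
ee_rot: [3.141, -0.0, 2.833]
wrist_force: [0.2, -0.1, -0.2]
width: 0.0096
finger_force: 30.0
```

{"fn": "servo_tool", "kwargs": {
  "moves": [
    [0,0,-0.4,0,1],
    [0,0,-1.2,0,1],
    [0,0,-2,0,1],
    [0,0,-3,0,1],
    [0,0,-4,0,1],
    [0,0,-4.8,0,1],
    [0,0,-5.2,0,1],
    [0,0,-5.2,0,1],
    [0,0,-5.2,0,1],
    [0,0,-5.2,0,1]
  ]
}}

```text
time: 6.07
tool_pos: [0.5023, -0.2929, 0.2671]
ee_rot: [3.14, -0.004, 2.833]
wrist_force: [0.2, 0.5, -4.2]
width: 0.01
finger_force: 30.0
```

```bash
cat >> h.py <<'E'
def avg(n=10):
    O=[]
    for i in range(n): O.append(robot.get_obs()); robot.snapshot('side')
    f=np.array([o['wrist_force'] for o in O]);p=np.array([o['tool_pos'] for o in O]).mean(0);y=np.mean([o['ee_rot'][2] for o in O])
    print('pos',p.round(4),'yaw',y.round(3),'F',f.mean(0).round(3),'sd',(f.std(0)/n**.5).round(3));return p
E
python3 - <<'E'
from h import *
avg(14);shift([.5095,.002,.270],3.339)
E
```

```text
pos [ 0.5026 -0.2931  0.2684] yaw 2.833 F [-0.118  0.23  -4.35 ] sd [0.172 0.103 0.099]
t 6.77 pos [ 0.5029 -0.2933  0.2696] yaw 2.833 q6 -1.89 -> [ 3.338 11.335 -0.018] turn -4.832 F [ 0.08 -0.29 -4.97] w 0.0102
```

{"fn": "servo_tool", "kwargs": {
  "moves": [
    [0.2,0.6,0,0,1],
    [0.55,1.8,0,0,1],
    [0.9,3.0,0,0,1],
    [1.25,4.2,0,0,1],
    [1.6,5.4,0,0,1],
    [1.95,6.6,0,0,1],
    [2.3,7.8,0,0,1],
    [2.65,9.0,0,0,1],
    [3.0,10.2,0,0,1],
    [3.2,10.9,0,0,1]
  ]
}}

```text
time: 7.6
tool_pos: [0.5087, -0.0054, 0.27]
ee_rot: [3.139, -0.0, 2.836]
wrist_force: [-1.2, 0.1, -3.7]
width: 0.0097
finger_force: 30.0
```

{"fn": "servo_tool", "kwargs": {
  "moves": [
    [0.15,0.4,0,-0.5,1],
    [0.15,0.4,0,-1.2,1],
    [0.15,0.4,0,-2,1],
    [0.15,0.4,0,-2.8,1],
    [0.15,0.4,0,-3.6,1],
    [0.15,0.4,0,-4.4,1],
    [0.15,0.4,0,-4.8,1],
    [0.15,0.4,0,-4.8,1],
    [0.15,0.4,0,-4.8,1]
  ]
}}

```text
time: 8.35
tool_pos: [0.5086, 0.0018, 0.2696]
ee_rot: [3.141, 0.0, -2.948]
wrist_force: [1.0, -0.9, -3.5]
width: 0.0097
finger_force: 30.0
```

```bash
python3 - <<'E'
from h import *
import pickle
avg(5);shift([.5388,.008,.270],3.339)
d={'obs':robot.get_obs()}
for n in('wrist','side','top'): d[n]=robot.snapshot(n)
pickle.dump(d,open('s3.pkl','wb'))
f=lambda im,x,y,w,h,k:cv2.resize(im[y:y+h,x:x+w],None,fx=k,fy=k,interpolation=cv2.INTER_CUBIC)
o=np.zeros((600,800,3),np.uint8)
o[:,:480]=f(d['side']['image'],225,110,80,100,6);o[:300,480:]=f(d['top']['image'],275,130,80,75,4);o[300:,480:]=f(d['wrist']['image'],120,195,320,300,1)[:300] if 0 else cv2.resize(d['wrist']['image'],(320,300))
cv2.imwrite('pics/c3.png',o)
E
```

```text
pos [0.5087 0.0016 0.2696] yaw -2.948 F [ 0.195 -0.531 -3.905] sd [0.375 0.177 0.123]
t 8.6 pos [0.5089 0.0014 0.2695] yaw -2.948 q6 -1.87 -> [-1.226  0.03  -0.019] turn -0.036 F [ 0.62  0.1  -3.56] w 0.0098
```

View pics/c3.png

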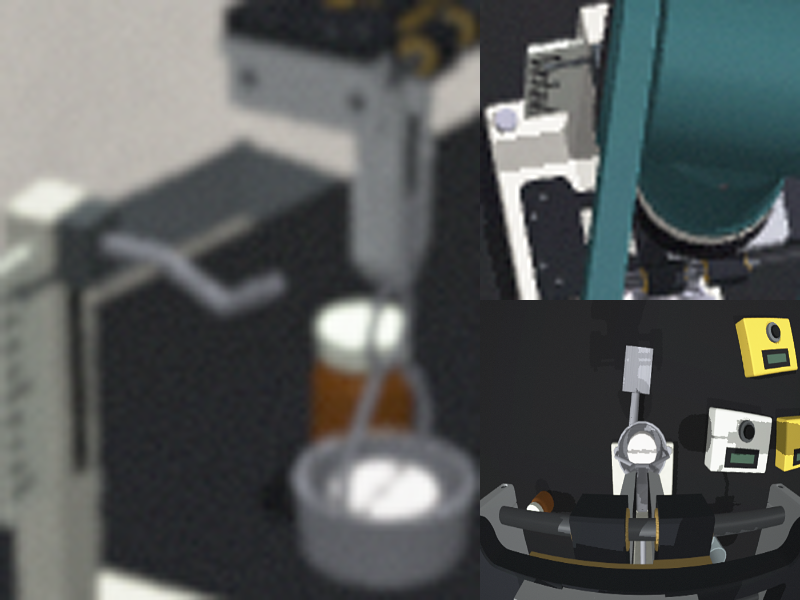

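The side crop shows the hook tip at (278,285), its bend at (224,300) and its level part starting at (105,240). The basket is held upright with the eye just below the fingertips at about (395,290), clear of the tip. I'll check the seat candidates against these pixels.

```bash
python3 - <<'E'
from h import *
import pickle
d=pickle.load(open('s3.pkl','rb'));S=d['side'];W=d['wrist'];o=d['obs']
c=lambda p:((np.array(proj(S,p))-[225,110])*6).round(0)
a=np.radians(11.3);X=np.array([np.cos(a),np.sin(a),0]);Z=np.array([0,0,1])
for s in([.588,.018,.235],[.5926,.0189,.235]):
    s=np.array(s);print('seat ctr',c(s-.0045*Z),'tip ctr',c(s-.026*X+.012*Z),'bar ctr at +30,+61',c(s+.030*X+.012*Z),c(s+.061*X+.012*Z),'coltop front corner',c(s+.079*X+.027*Z))
t=np.array([.5088,.0016,.2696]);print('TCP',c(t),'crown',c(t-.011*Z),'dish rim ctr',c(t+[0,0,-.1035]),'bottom ctr',c(t+[0,0,-.1395]))
cv2.imwrite('pics/w3.png',cv2.resize(W['image'][150:420,180:380],None,fx=2.2,fy=2.2,interpolation=cv2.INTER_CUBIC))
E
```

```text
seat ctr [226. 312.] tip ctr [278. 291.] bar ctr at +30,+61 [168. 264.] [108. 249.] coltop front corner [ 73. 210.]
seat ctr [217. 309.] tip ctr [268. 289.] bar ctr at +30,+61 [159. 261.] [ 99. 246.] coltop front corner [ 64. 208.]
TCP [391. 272.] crown [390. 295.] dish rim ctr [385. 481.] bottom ctr [384. 550.]
```

View pics/w3.png

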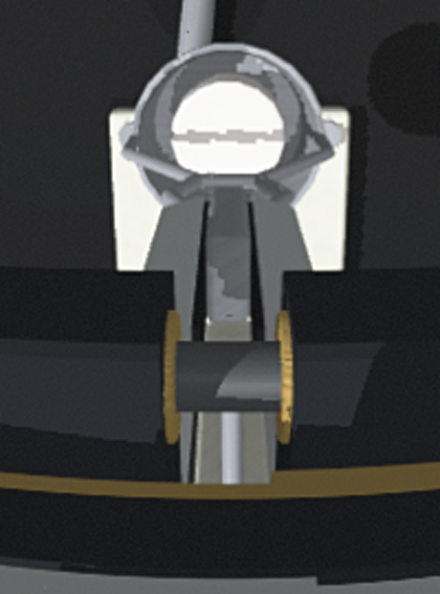

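The wrist crop shows the hook's level bar at (230,450), in line with the tab and finger midline at (228,250), so the sideways alignment is good. The side pixels fit a seat at about (0.589, 0.017). Threading along −tool x now.

{"fn": "servo_tool", "kwargs": {
  "moves": [
    [-0.4,0,0.04,0,1],
    [-1.0,0,0.06,0,1],
    [-1.5,0,0.06,0,1],
    [-1.9,0,0.06,0,1],
    [-2.3,0,0.06,0,1],
    [-2.6,0,0.06,0,1],
    [-2.9,0,0.18,0,1],
    [-3.15,0,0.26,0,1],
    [-3.27,0,0.35,0,1],
    [-3.27,0,0.35,0,1]
  ]
}}

```text
time: 9.58
tool_pos: [0.5893, 0.0172, 0.2595]
ee_rot: [3.141, -0.002, -2.947]
wrist_force: [0.5, 0.4, -4.2]
width: 0.0099
finger_force: 30.0
```

```bash
python3 - <<'E'
from h import *
avg(12)
s=robot.snapshot('side')
cv2.imwrite('pics/c4.png',cv2.resize(s['image'][110:210,205:305],None,fx=6,fy=6,interpolation=cv2.INTER_CUBIC))
E
```

```text
pos [0.589  0.017  0.2608] yaw -2.948 F [ 0.052  0.054 -4.182] sd [0.129 0.121 0.146]
```

View pics/c4.png

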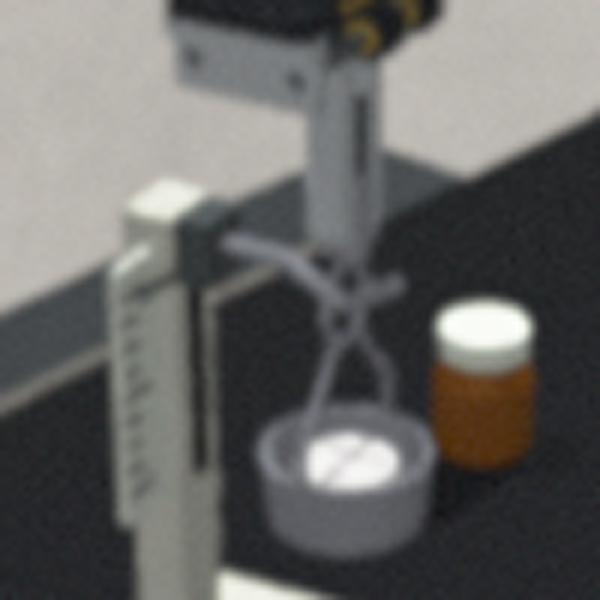

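The eye now encircles the hook bar at its bend, at about (342,300). The weight is about 4.2 N, so the dip should be about 53 mm. Lowering slowly.

{"fn": "servo_tool", "kwargs": {
  "moves": [
    [0,0,0.12,0,1],
    [0,0,0.24,0,1],
    [0,0,0.36,0,1],
    [0,0,0.46,0,1],
    [0,0,0.56,0,1],
    [0,0,0.66,0,1],
    [0,0,0.76,0,1],
    [0,0,0.86,0,1],
    [0,0,0.96,0,1],
    [0,0,1.04,0,1]
  ]
}}

```text
time: 11.07
tool_pos: [0.5892, 0.0171, 0.2346]
ee_rot: [3.142, 0.0, -2.948]
wrist_force: [1.1, 0.3, -2.7]
width: 0.0099
finger_force: 30.0
```

```bash
python3 -c "
from h import *
avg(8)"
```

```text
pos [0.5892 0.017  0.2347] yaw -2.948 F [ 0.13   0.021 -3.433] sd [0.136 0.135 0.201]
```

{"fn": "servo_tool", "kwargs": {
  "moves": [
    [0,0,0.08,0,1],
    [0,0,0.18,0,1],
    [0,0,0.29,0,1],
    [0,0,0.4,0,1],
    [0,0,0.51,0,1],
    [0,0,0.62,0,1],
    [0,0,0.73,0,1],
    [0,0,0.84,0,1],
    [0,0,0.94,0,1],
    [0,0,1.0,0,1]
  ]
}}

```text
time: 12.3
tool_pos: [0.5893, 0.017, 0.2096]
ee_rot: [-3.142, 0.001, -2.948]
wrist_force: [1.3, -0.3, -1.8]
width: 0.0098
finger_force: 30.0
```

{"fn": "servo_tool", "kwargs": {
  "moves": [
    [0,0,0.07,0,1],
    [0,0,0.15,0,1],
    [0,0,0.23,0,1],
    [0,0,0.31,0,1],
    [0,0,0.38,0,1],
    [0,0,0.44,0,1],
    [0,0,0.48,0,1],
    [0,0,0.5,0,1],
    [0,0,0.5,0,1]
  ]
}}

```text
time: 13.05
tool_pos: [0.5893, 0.017, 0.1972]
ee_rot: [3.142, 0.0, -2.948]
wrist_force: [1.6, 0.0, -0.4]
width: 0.0098
finger_force: 30.0
```

```bash
python3 -c "
from h import *
avg(20)"
```

```text
pos [0.5893 0.017  0.1973] yaw -2.948 F [ 1.987  0.009 -0.304] sd [0.098 0.099 0.085]
```

A horizontal force of about 2 N means the eye bears on the tip-side slope, so the seat lies a little farther along +x. I'll ease it over.

{"fn": "servo_tool", "kwargs": {
  "moves": [
    [-0.03,0,0,0,1],
    [-0.06,0,0,0,1],
    [-0.09,0,0,0,1],
    [-0.12,0,0,0,1],
    [-0.12,0,0,0,1],
    [-0.12,0,0,0,1]
  ]
}}

```text
time: 14.55
tool_pos: [0.5904, 0.0177, 0.1964]
ee_rot: [3.141, -0.005, -2.948]
wrist_force: [-6.2, -0.6, -0.0]
width: 0.0102
finger_force: 30.0
```

```bash
python3 -c "
from h import *
avg(16)"
```

```text
pos [0.5904 0.0177 0.1965] yaw -2.948 F [-5.49  -0.488  0.087] sd [0.129 0.122 0.132]
```

{"fn": "servo_tool", "kwargs": {
  "moves": [
    [0.03,0,0,0,1],
    [0.06,0,0,0,1],
    [0.085,0,0,0,1],
    [0.085,0,0,0,1],
    [0.085,0,0,0,1]
  ]
}}

```text
time: 15.77
tool_pos: [0.5901, 0.0175, 0.1974]
ee_rot: [3.141, 0.001, -2.947]
wrist_force: [-2.3, 1.0, -0.1]
width: 0.0098
finger_force: 30.0
```

```bash
python3 -c "
from h import *
avg(16)"
```

```text
pos [0.5901 0.0175 0.1973] yaw -2.947 F [-2.282  1.725 -0.215] sd [0.084 0.159 0.116]
```

{"fn": "servo_tool", "kwargs": {
  "moves": [
    [0.02,0.02,0,0,1],
    [0.03,0.03,0,0,1],
    [0.03,0.03,0,0,1],
    [0.03,0.03,0,0,1]
  ]
}}

```text
time: 16.9
tool_pos: [0.5899, 0.0175, 0.1976]
ee_rot: [-3.141, 0.002, -2.948]
wrist_force: [1.0, 1.8, -0.6]
width: 0.0097
finger_force: 30.0
```

```bash
python3 -c "
from h import *
avg(16)"
```

```text
pos [0.5896 0.0176 0.1975] yaw -2.948 F [ 1.959  0.799 -0.278] sd [0.154 0.151 0.102]
```

{"fn": "servo_tool", "kwargs": {
  "moves": [
    [-0.005,0.005,0.03,0,1],
    [-0.014,0.01,0.06,0,1],
    [-0.014,0.01,0.1,0,1],
    [-0.014,0.01,0.1,0,1],
    [-0.014,0.01,0.1,0,1],
    [-0.014,0.01,0.1,0,1]
  ]
}}

```text
time: 18.2
tool_pos: [0.5894, 0.0178, 0.1947]
ee_rot: [-3.141, -0.0, -2.948]
wrist_force: [2.4, -1.7, 0.3]
width: 0.0099
finger_force: 30.0
```

```bash
python3 -c "
from h import *
avg(24)"
```

```text
pos [0.5894 0.018  0.1947] yaw -2.948 F [ 2.448 -1.831 -0.127] sd [0.098 0.112 0.117]
```

{"fn": "servo_tool", "kwargs": {
  "moves": [
    [-0.01,-0.006,0.02,0,1],
    [-0.02,-0.013,0.04,0,1],
    [-0.02,-0.013,0.04,0,1],
    [-0.02,-0.013,0.04,0,1],
    [-0.02,-0.013,0.04,0,1]
  ]
}}

```text
time: 19.82
tool_pos: [0.5895, 0.0181, 0.1935]
ee_rot: [3.141, -0.001, -2.947]
wrist_force: [-0.6, -0.6, 0.2]
width: 0.0101
finger_force: 30.0
```

```bash
python3 -c "
from h import *
avg(20)"
```

```text
pos [0.5896 0.0181 0.1936] yaw -2.947 F [-1.181 -0.682  0.087] sd [0.208 0.099 0.099]
```

{"fn": "servo_tool", "kwargs": {
  "moves": [
    [0.005,0,0,0,1],
    [0.005,0,0,0,0.85],
    [0.005,0,0,0,0.7],
    [0.005,0,0,0,0.6],
    [0.005,0,0,0,0.6],
    [0.005,0,0,0,0.6],
    [0.005,0,0,0,0.6],
    [0.005,0,0,0,0.6]
  ]
}}

```text
time: 21.48
tool_pos: [0.59, 0.0179, 0.1938]
ee_rot: [3.142, 0.0, -2.947]
wrist_force: [0.2, 0.3, 0.5]
width: 0.0377
finger_force: 0.0
```

```bash
python3 - <<'E'
from h import *
avg(4);shift([.445,.243,.1],None)
s=robot.snapshot('side')
cv2.imwrite('pics/c5.png',cv2.resize(s['image'][110:210,205:305],None,fx=6,fy=6,interpolation=cv2.INTER_CUBIC))
E
```

```text
pos [0.5899 0.0179 0.1937] yaw -2.948 F [0.226 0.212 0.13 ] sd [0.062 0.212 0.107]
t 21.68 pos [0.5899 0.0178 0.1937] yaw -2.948 q6 -1.83 -> [3.95  9.954 3.748] turn 0 F [-0.09  0.41  1.08] w 0.0374
```

View pics/c5.png

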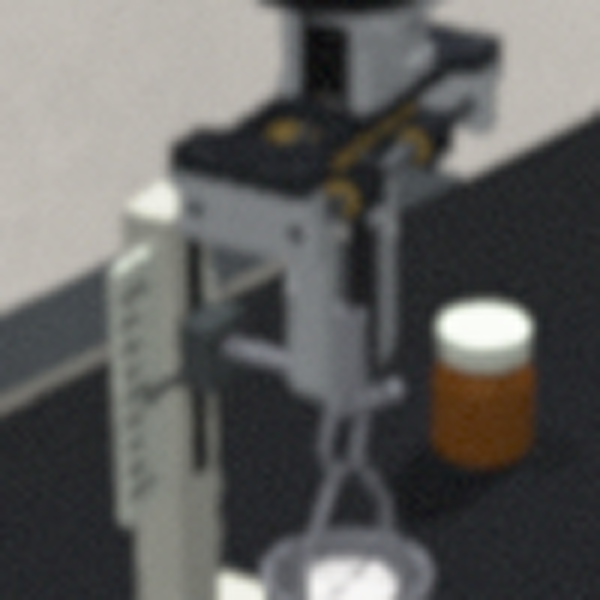

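The basket hangs from the dipped hook at about (345,400), upright, with the fingers open and no force. I'll retreat straight up.

{"fn": "servo_tool", "kwargs": {
  "moves": [
    [0,0,0,0,0.5],
    [0,0,-0.2,0,0.5],
    [0,0,-0.6,0,0.5],
    [0,0,-1.2,0,0.5],
    [0,0,-1.9,0,0.5],
    [0,0,-2.6,0,0.5],
    [0,0,-3.3,0,0.5],
    [0,0,-4,0,0.5],
    [0,0,-4.3,0,0.5],
    [0,0,-4.3,0,0.5]
  ]
}}

```text
time: 22.57
tool_pos: [0.5908, 0.0178, 0.3048]
ee_rot: [-3.14, 0.006, -2.948]
wrist_force: [0.8, -0.1, 1.0]
width: 0.0467
finger_force: 0.0
```

{"fn": "servo_tool", "kwargs": {
  "moves": [
    [0.4,0.8,0,0,1],
    [0.8,1.8,0,0,1],
    [1.2,2.8,0,0,1],
    [1.6,3.9,0,0,1],
    [2,5,0,0,1],
    [2.4,6.1,0,0,1],
    [2.8,7.2,0,0,1],
    [3.2,8.2,0,0,1],
    [3.4,8.8,0,0,1],
    [3.4,9,0,0,1]
  ]
}}

```text
time: 23.4
tool_pos: [0.4613, 0.2241, 0.3006]
ee_rot: [3.141, -0.001, -2.944]
wrist_force: [-0.0, -0.0, 0.3]
width: 0.0005
finger_force: 0.0
```

```bash
python3 - <<'E'
from h import *
p=avg(3);o=robot.get_obs();W=robot.snapshot('wrist');S=robot.snapshot('side');T=robot.snapshot('top')
u,v=map(int,wproj(W,o,[.445,.243,.072]));print('exp key wrist',u,v,'side',proj(S,[.445,.243,.072]),'top',proj(T,[.445,.243,.072]))
I=np.zeros((600,800,3),np.uint8)
I[:400,:400]=cv2.resize(W['image'][v-50:v+50,u-50:u+50],(400,400),interpolation=cv2.INTER_CUBIC)
a,b=map(int,proj(S,[.445,.243,.072]));I[:400,400:]=cv2.resize(S['image'][b-25:b+25,a-25:a+25],(400,400),interpolation=cv2.INTER_CUBIC);print('side crop org',a-25,b-25)
I[400:,:300]=cv2.resize(T['image'][205:255,195:270],(300,200),interpolation=cv2.INTER_CUBIC)
I[400:,300:700]=cv2.resize(S['image'][110:240,175:435],(400,200))
cv2.imwrite('pics/c6.png',I)
import pickle;pickle.dump(dict(obs=o,wrist=W,side=S,top=T),open('s6.pkl','wb'))
E
```

```text
pos [0.462  0.2235 0.3005] yaw -2.945 F [ 0.131 -0.101 -0.128] sd [0.058 0.03  0.184]
exp key wrist 301 179 side (np.float64(246.72069329712005), np.float64(271.0071967364605)) top (np.float64(229.52011840815908), np.float64(236.39750045753536))
side crop org 221 246
```

View pics/c6.png

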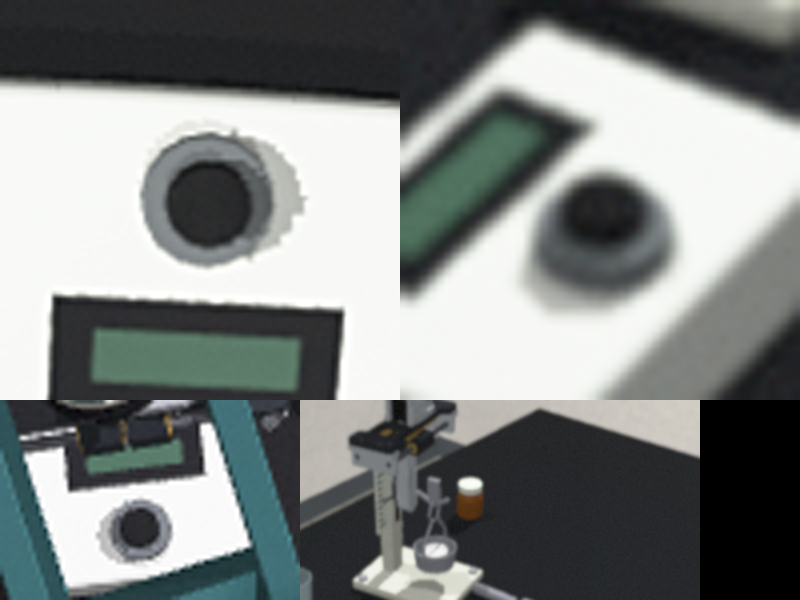

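The crop shows the black key in its grey collar: wrist crop (209,204), side crop (604,208), top crop (139,528). The basket still hangs upright at (435,550).

```bash
python3 - <<'E'
from h import *
import pickle
d=pickle.load(open('s6.pkl','rb'));W,S,T,o=d['wrist'],d['side'],d['top'],d['obs']
w=wray(W,o,251+209/4-.4,129+204/4-.4);s=ray(S,221+204/8-.4,246+208/8-.4);t=ray(T,195+139/4-.4,205+128/4-.4)
for r in(w,s,t): print(onz(*r,.072).round(4))
print(tri(w,s),tri(t,s))
shift([.4445,.2425,.10])
E
```

```text
[0.4443 0.2445 0.072 ]
[0.4446 0.2456 0.072 ]
[0.4444 0.2435 0.072 ]
(array([0.44472839, 0.24483796, 0.07136816]), [np.float64(0.00046949852932825673), np.float64(0.00046949852932840944)]) (array([0.44523472, 0.24400935, 0.07049273]), [np.float64(0.0006844275413773886), np.float64(0.0006844275413775113)])
t 23.7 pos [0.4636 0.2213 0.3008] yaw -2.949 q6 -1.43 -> [0.584 0.983 8.031] turn 0 F [ 0.64 -0.21 -0.22] w 0.0006
```

{"fn": "servo_tool", "kwargs": {
  "moves": [
    [0.26,0.5,1,0,1],
    [0.52,0.95,2,0,1],
    [0.52,0.95,3,0,1],
    [0.52,0.95,4,0,1],
    [0.52,0.95,5,0,1],
    [0.52,0.95,6,0,1],
    [0.52,0.95,7,0,1],
    [0.52,0.95,7.8,0,1],
    [0.52,0.95,8.3,0,1],
    [0.52,0.95,8.4,0,1]
  ]
}}

```text
time: 24.53
tool_pos: [0.4443, 0.2413, 0.0878]
ee_rot: [-3.14, -0.006, -2.949]
wrist_force: [-1.1, -0.4, 0.6]
width: 0.0001
finger_force: 0.0
```

```bash
python3 -c "
from h import *
avg(8)"
```

```text
pos [0.4461 0.2426 0.0913] yaw -2.949 F [-0.398 -0.063  0.385] sd [0.228 0.153 0.171]
```

{"fn": "servo_tool", "kwargs": {
  "moves": [
    [0.04,0.08,0.2,0,1],
    [0.04,0.08,0.45,0,1],
    [0.04,0.08,0.7,0,1],
    [0.04,0.08,0.85,0,1],
    [0.04,0.08,0.95,0,1],
    [0.04,0.08,1.03,0,1],
    [0.04,0.08,1.08,0,1],
    [0.04,0.08,1.08,0,1]
  ]
}}

```text
time: 25.6
tool_pos: [0.4442, 0.2449, 0.0662]
ee_rot: [3.141, -0.0, -2.947]
wrist_force: [-4.0, -2.2, 10.5]
width: 0.0008
finger_force: 5.2
```

```bash
python3 -c "
from h import *
avg(5)"
```

```text
pos [0.4441 0.2449 0.0662] yaw -2.947 F [-3.749 -1.648 10.278] sd [0.091 0.17  0.232]
```

The force is 10 N at z = 0.066, so the key is fully down. Releasing and retreating.

{"fn": "servo_tool", "kwargs": {
  "moves": [
    [0,0,-0.2,0,1],
    [0,0,-0.5,0,1],
    [0,0,-1,0,1],
    [0,0,-2,0,1],
    [0,0,-3,0,1],
    [0,0,-4,0,1],
    [0,0,-4,0,1],
    [0,0,-4,0,1],
    [0,0,-4,0,1]
  ]
}}

```text
time: 26.6
tool_pos: [0.4439, 0.2446, 0.163]
ee_rot: [-3.141, -0.002, -2.948]
wrist_force: [0.1, -0.6, -0.1]
width: 0.0001
finger_force: 0.0
```

```bash
python3 - <<'E'
from h import *
avg(3)
s=robot.snapshot('side')
I=np.zeros((400,800,3),np.uint8);I[:,:400]=cv2.resize(s['image'][120:220,220:320],(400,400),interpolation=cv2.INTER_CUBIC);I[:,400:]=cv2.resize(s['image'][246:296,221:271],(400,400),interpolation=cv2.INTER_CUBIC)
cv2.imwrite('pics/c7.png',I)
# change since before the press, basket region and key region
import pickle;a=pickle.load(open('s6.pkl','rb'))['side']['image']
for n,(x,y,w,h) in dict(basket=(255,170,40,50),key=(235,262,25,22)).items(): print(n,cv2.absdiff(a,s['image'])[y:y+h,x:x+w].mean())
print(robot.close_job())
E
```

```text
pos [0.4436 0.2444 0.1625] yaw -2.948 F [ 0.344  0.139 -0.52 ] sd [0.123 0.393 0.223]
basket 12.483166666666667
key 1.5042424242424242
the job is handed in; nothing more can be done
None
```

I hung the basket on the hook and let it go in balance, then pressed the key once (10 N at full travel) and released it, and handed the job in. No verdict came back. The basket was last seen hanging upright just before the press; its area of the side picture differed after it (possibly the arm in view), and I did not check why.

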